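# Close a circuit-board tester and start it

### The job

Get the board tester running: with the fingertips, push its white-fronted tray, with the board in it, fully home, then push the blue lid down until it is shut, then press the green button all the way down and let it come up again. Leave the red button and everything else on the bench alone, and leave the tray home and the lid shut.

Things in the scene. Friction and masses are not known exactly. Their poses are not given: they have to be found in the camera images.
- tester: Grey board tester, fixed to the bench, open above and towards the robot: bay 150 mm (x) by 160 mm (y) by 85 mm high. Origin: centre of its underside, on the bench. Its -x axis points out of its open front, roughly to the robot; z up. Its pose varies, yaw up to 0.3 rad either way.
- tray (a joint): How far the tray is out of the tester, m: 0 fully home (its front block meets the bay, a firm stop), at most 0.1; starts 0.03 to 0.08 out. Slides along the tester's x axis, pushed home towards its +x with about 2 N; stays where it is left.
- tray_front (a point): Middle of the upper edge of the tray's front face, 72 mm above the bench. The tray's front is a white block 35 mm deep (x), 160 mm wide (y), from 12 to 72 mm above the bench, with a thin orange stripe low on its flat front face. The face looks along the tester's -x; with the tray home it lies 110 mm from the tester's origin. The board is fixed in the tray.
- lid (a joint): Opening of the blue lid, rad: 0 shut (level, a firm stop), starts 0.65 to 0.95, 1.4 the most. Friction hinge: it stays where it is left, and takes about 2 to 6 N pushed along its arc. Pressed straight down while still steep, a fingertip can stick to its face and the lid then resists: follow the arc, which runs towards the tester's -x as the lid comes down.
- lid_edge (a point): Middle of the lid's free edge, on its upper face. The lid is a plate 130 mm long, 150 mm wide (tester's y), 12 mm thick, hinged along the tester's y axis 70 mm to the +x side of the tester's origin and 85 mm above the bench (the hinge lies on the lid's lower face); it rises from the hinge towards the tester's -x. Shut, its upper face is 97 mm above the bench.
- start (a joint): Travel of the green button, m: 0 up, 0.006 fully down, springs back; fully down takes 5 N.
- start_top (a point): Centre of the top of the green button, 32 mm across, pressed straight down, on a yellow box 70 by 70 by 45 mm fixed to the bench. It may stand to the left or to the right of the tester.
- abort (a joint): Travel of the red button, m, as for the green one. Not to be pressed.
- abort_top (a point): Centre of the top of the red button, on a yellow box like the green one's, on the tester's other side.
- spool: Loose solder spool, 54 mm across, 42 mm high, standing on end nearer the robot, left. Origin: centre of underside.
- screwdriver: Loose screwdriver with green handle, 160 mm long, lying nearer the robot, right. Origin: on the bench, below its axis.
- flux: Loose white bottle with red cap, 40 mm across, 110 mm high, standing left of the tester. Origin: centre of underside.
- meter: Loose yellow multimeter, 150 by 75 by 34 mm, lying right of the tester. Origin: centre of underside.
- bin: Loose blue open parts bin, 100 by 80 by 45 mm, far left. Origin: centre of underside.
- mug: Loose white mug, 76 mm across, 90 mm high, far right. Origin: centre of underside.
- heatsink: Loose finned aluminium heatsink, 40 by 40 by 28 mm, nearer the robot, far left. Origin: centre of underside.

How it is judged (in metres and radians):
On the way, in this order (a step that is already met when the one before it is completed fails the run):
1. the tray is pushed fully home (value of joint tray below 0.004 m), for 0.1 s.
2. the lid is shut, the tray still home (value of joint tray below 0.004 m and value of joint lid below 0.05 rad), for 0.1 s.
3. the green button is pressed down (all of step 2 and value of joint start above 0.0045 m), for 0.05 s.
At the end, for the whole second after the job is handed in: Tray within 4 mm of home, lid within 0.05 rad of shut, both buttons up, and every loose thing within 20 mm of where it stood (all of step 2 and value of joint each of start, abort below 0.0015 m and distance of each of spool, screwdriver, flux, meter, bin, mug, heatsink from where it was at the start of the episode below 0.02 m); the robot touches nothing.
It fails at once if the red button is pressed (value of joint abort above 0.0025 m).
It fails at once if the job is done out of order: the lid shut with the tray still out, or the green button pressed before the tray is home and the lid shut ((value of joint start above 0.0025 m and (value of joint tray above 0.01 m or value of joint lid above 0.1 rad)) or (value of joint lid below 0.2 rad and value of joint tray above 0.015 m)).
It fails at once if the tester or a button is pushed with the arm or the gripper's body instead of the fingers (contact force between the arm and tester above 3 N or contact force between the arm and start above 3 N).
It fails at once if the lid is lifted wider open or the tray pulled farther out (value of joint lid above 1.1 rad or value of joint tray above 0.092 m).
It fails at once if a loose thing on the bench is moved or lifted (distance of any of spool, screwdriver, flux, meter, bin, mug, heatsink from where it was at the start of the episode above 0.02 m).
It also fails if it takes over 54 s, if anything falls off the work surface, if the arm or the gripper's body presses on something with over 40 N, if the wrist force passes 120 N, or if a joint passes its speed limit or range.

### The arm

A 6-joint arm with a two-finger parallel gripper is mounted at the origin on the work surface. World frame = base frame: x ahead of the robot, y to its left, z up, the work surface at z = 0. Lengths are in mm, angles in rad, forces in N, time in s.
With the tool pointing down it reaches from about 300 to 950 mm from the base axis. Payload 3.1 kg.
Tool frame: the origin (TCP) lies at the very end of the fingers, on their centre line; the grasp point (between the pads) lies 19 mm behind it; z points along the fingers, y is the direction in which the jaws open and shut (so a half turn about z gives the same grasp; the last joint's range is limited). The gripper opens to 85 mm and grips with 20 to 120 N. Pads are 22 mm wide; open, the fingers measure 114 mm over their backs; the gripper's body (76 mm by 85 mm) begins 54 mm behind the grasp point. The pads swing forward as they close: fully open they stand 13 mm farther back than shut.
Start: joints at [-1.309, 0.308, 1.634, -0, 1.2, -0.07], TCP at [203.564, -590.926, 231.272] pointing down, gripper open.
Joint ranges: [-3.06, 3.06], [-0.79, 1.96], [0.05, 2.63], [-1.19, 4.34], [0.05, 2.64], [-2.94, 2.94]. Speed limits (rad/s): [2.79, 2.79, 3.14, 3.14, 3.14, 3.14].

### API

Orientations are given as a rotation vector (axis times angle).
In Python, from workcell import manip, eoat, solve_ik, optics, hand_in, telemetry gives the robot as it stands. Calls block until the motion is done:
- manip.reach(position, orientation): joint-space move of the TCP to a pose.
- manip.move_l(position, attitude=None, feed=150): straight line of the TCP; attitude=None keeps the orientation; feed is the mean speed in mm/s.
- manip.goto_joints(angles): joint-space move.
- eoat.move_gripper(opening, f_grip=None): finger opening in mm; f_grip is the grip in N (None keeps the last); returns when the fingers have stopped.
- manip.hold(seconds).
- solve_ik(position, orientation): joint angles nearest the present ones, or None.
- optics.grab_frame(name): name is "side" or "top" or "wrist"; returns a dict with "frame" (420x560x3 uint8, red, green, blue), "vfov" (degrees; the focal length in pixels is half the picture's height over the tangent of half this angle, whatever the lens; pixels are square), "cx", "cy" (the principal point, pixels), "k1" (the pictures are not rectified: a ray, as slopes to the right and down, at radius r is drawn at 1 + k1 r^2 times it, then the intrinsics apply), "R" (3x3) and "t" (3): a world point X has camera coordinates R X + t; the wrist camera has in their place "tool_from_camera" (4x4, takes a point from camera to tool coordinates, whose origin is the TCP and whose axes are the flange's). Camera axes: x right, y down, z forward; pixel columns grow to the right and rows downward; lengths in mm; the calibration is good to about 2 mm. A picture is of the moment at which its call begins: read the wrist's pose just before it. There is no depth.
A pose or a line that the arm cannot do raises manip.PlanningError and nothing moves.
- hand_in(): hands the job in, once; it reports no verdict.
Readings, each from a call of its own:
- telemetry.current_clock(): time.
- telemetry.current_joint_pos(): joint angles.
- telemetry.current_qd(): joint speeds.
- telemetry.current_joint_efforts(): joint torques, N m.
- telemetry.current_eef_pos(): TCP position.
- telemetry.current_tool_rot(): TCP orientation.
- telemetry.current_force(): force on the tool from outside, world axes, zero at the start.
- telemetry.current_torque(): the same for the moment, N m.
- telemetry.current_width(): finger opening in mm.
Only numpy, scipy, OpenCV 4.12 (cv2) and the standard library are available. Lean on these libraries where they do the work, as an engineer would, in place of code of your own. Each camera call takes 0.05 s, during which the arm holds its last target.

## Working session

There is one attempt and no reset: what is moved stays moved. The work goes in short steps, each a Python script; the robot and the scene stay as the last script left them, time stands still between calls to the robot, and variables do not carry over. Pictures are saved under pics/ and viewed, and the job is handed in when it is done.

```bash
ls; mkdir -p pics; python3 - <<'E'
from workcell import manip, eoat, solve_ik, optics, hand_in, telemetry
import cv2, pickle
d={}
for n in("side","top","wrist"):
    f=optics.grab_frame(n); d[n]=f
    cv2.imwrite(f"pics/{n}0.png",f["frame"][:,:,::-1])
    print(n,{k:(v if k!="frame" else 0) for k,v in f.items()})
pickle.dump(d,open("f0.pkl","wb"))
print(telemetry.current_clock(),telemetry.current_tool_rot(),telemetry.current_width())
E
```

```text
pics
side {'frame': 0, 'vfov': 47.79740665915223, 'cx': 275.4360023147906, 'cy': 211.95839192081488, 'k1': -0.08802513779240731, 'R': array([[-0.92366212, -0.38300779, -0.01238204],
       [-0.28499806,  0.70818427, -0.6459498 ],
       [ 0.25617257, -0.5931105 , -0.76327947]]), 't': array([ 499.05281258,  209.74931994, 1272.20802567])}
top {'frame': 0, 'vfov': 45.57154849456242, 'cx': 280.57091428550245, 'cy': 209.0490289346805, 'k1': -0.15802722597877045, 'R': array([[ 0.01247506, -0.99983382, -0.01329303],
       [-0.98650891, -0.01013645, -0.16339343],
       [ 0.16323154,  0.01515204, -0.98647143]]), 't': array([ -13.16632631,  566.97532703, 1688.56019086])}
wrist {'frame': 0, 'vfov': 66.98510177477091, 'cx': 274.15062599153305, 'cy': 212.16144306605898, 'k1': 0.01568008090342477, 'tool_from_camera': array([[ 3.17757335e-04, -9.49758608e-01, -3.12983203e-01,
         8.01796393e+01],
       [ 9.99999741e-01,  5.03875782e-04, -5.13775524e-04,
        -1.04754429e+00],
       [ 6.45667383e-04, -3.12982959e-01,  9.49758522e-01,
        -1.42829331e+02],
       [ 0.00000000e+00,  0.00000000e+00,  0.00000000e+00,
         1.00000000e+00]])}
0.15 [-3.09660734e+00 -5.18475685e-01  2.98258886e-04] 85.25520497265885
```

View pics/side0.png

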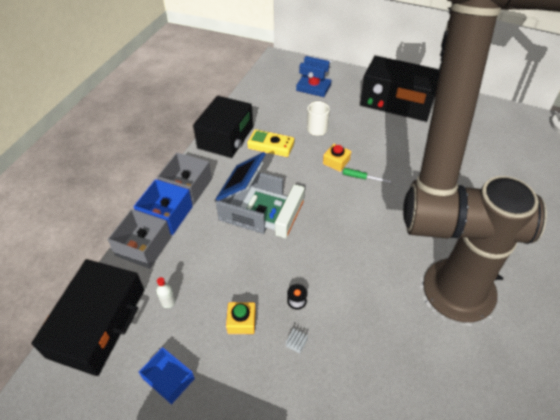

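View pics/top0.png

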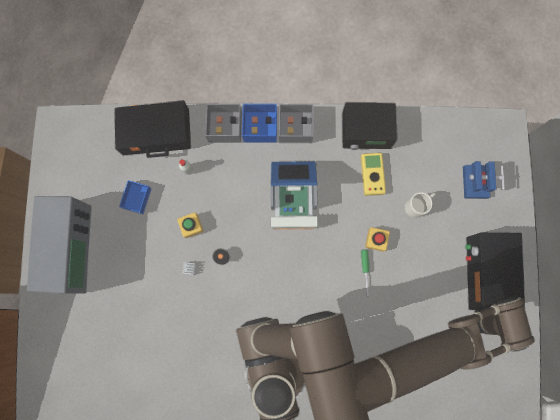

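The side view shows the tester at about (260,195), with its lid open and the tray's white front at (290,210). The green button is at (240,312) and the red one at (338,150). In the top view the tester is at (294,195), green at (189,224) on the left and red at (378,238) on the right. Next I'll zoom in and measure.

```bash
cat > h.py <<'E'
import numpy as np, cv2, pickle
def K(f):
    F=f["frame"].shape[0]/2/np.tan(np.radians(f["vfov"])/2)
    return np.array([[F,0,f["cx"]],[0,F,f["cy"]],[0,0,1.]]),np.array([f["k1"],0,0,0,0.])
def RT(f,pose=None):
    return f["R"],f["t"]
def cast(f,uv,z):
    k,d=K(f); p=cv2.undistortPoints(np.array(uv,float).reshape(-1,1,2),k,d)[:,0]
    R,t=f["R"],f["t"]; C=-R.T@t
    D=np.c_[p,np.ones(len(p))]@R
    return C+D*((z-C[2])/D[:,2])[:,None]
def proj(f,X):
    k,d=K(f); return cv2.projectPoints(np.array(X,float).reshape(-1,1,3),cv2.Rodrigues(f["R"])[0],np.array(f["t"]),k,d)[0][:,0]
def wristpose(f,pos,rv):
    # turn wrist frame into one with R,t
    T=np.eye(4); T[:3,:3]=cv2.Rodrigues(np.array(rv,float))[0]; T[:3,3]=pos
    W=np.linalg.inv(T@f["tool_from_camera"]); f["R"]=W[:3,:3]; f["t"]=W[:3,3]; return f
E
python3 - <<'E'
from h import *
d=pickle.load(open("f0.pkl","rb"))
t=d["top"]["frame"][150:240,260:330,::-1]; s=d["side"]["frame"][140:250,205:320,::-1]
a=cv2.resize(t,None,fx=6,fy=6,interpolation=cv2.INTER_CUBIC); b=cv2.resize(s,None,fx=5,fy=5,interpolation=cv2.INTER_CUBIC)
cv2.imwrite("pics/tz.png",a); cv2.imwrite("pics/sz.png",b)
for n,z in(("top",45),):
    f=d[n]; h=cv2.cvtColor(f["frame"],cv2.COLOR_RGB2HSV)
    for c,m in(("green",(h[...,0]>50)&(h[...,0]<90)&(h[...,1]>120)),("red",((h[...,0]<7)|(h[...,0]>173))&(h[...,1]>150)),("yellow",(h[...,0]>17)&(h[...,0]<33)&(h[...,1]>150))):
        N,L,S,Ce=cv2.connectedComponentsWithStats(m.astype(np.uint8))
        for i in range(1,N):
            if S[i,4]>15: print(c,S[i],Ce[i],cast(f,Ce[i],50).round())
E
```

```text
(no output)
```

View pics/tz.png

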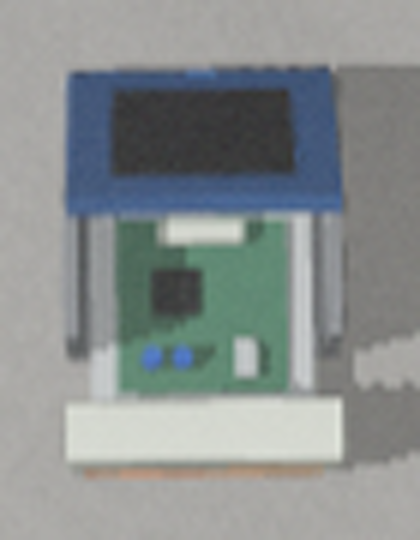

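View pics/sz.png

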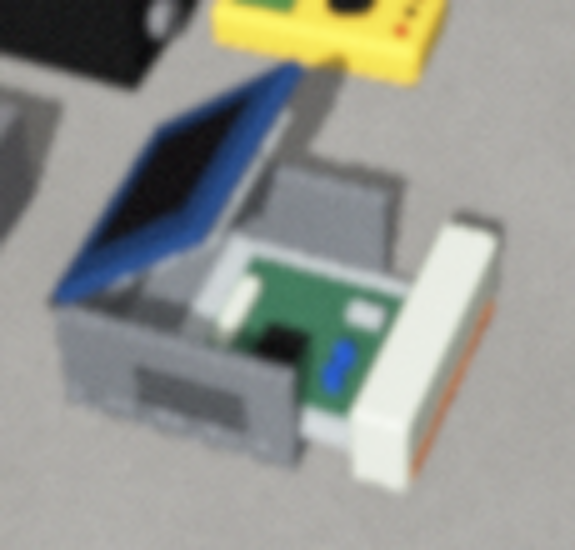

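The top zoom shows the block's upper front edge from (67,462) to (343,460), the lid's free edge from (67,213) to (343,208), and almost no yaw. The colour mask printed nothing, so I'll check that.

```bash
python3 - <<'E'
from h import *
d=pickle.load(open("f0.pkl","rb"))
f=d["top"]; print(f["frame"][224,189],f["frame"][238,378],f["frame"][175,372])
f0=f
for n in("top","side"):
    f=d[n]; h=cv2.cvtColor(np.ascontiguousarray(f["frame"]),cv2.COLOR_RGB2HSV)
    for c,m in(("green",(h[...,0]>50)&(h[...,0]<90)&(h[...,1]>100)),("red",((h[...,0]<7)|(h[...,0]>173))&(h[...,1]>140)),("yellow",(h[...,0]>15)&(h[...,0]<33)&(h[...,1]>130)&(h[...,2]>120))):
        N,L,S,Ce=cv2.connectedComponentsWithStats(m.astype(np.uint8))
        for i in range(1,N):
            if S[i,4]>15: print(n,c,S[i],Ce[i].round(1),cast(f,Ce[i],52).round())
print("zoom corners")
def uz(p): return (np.array(p)+.5)/6-.5+[260,150]
P=[(67,402),(343,398),(67,462),(343,460)]
X=cast(f0,[uz(p) for p in P],72); print(X.round(1), np.linalg.norm(X[3]-X[2]),np.linalg.norm(X[0]-X[2]))
def sz(p): return (np.array(p)+.5)/5-.5+[205,140]
Y=cast(d["side"],[sz(p) for p in [(497,240),(410,435),(357,425),(455,222)]],72); print(Y.round(1),np.linalg.norm(Y[0]-Y[1]))
# lid edge left/right triangulate
def tri(a,b):
    A=[];B=[]
    for f,p in((f0,uz(a)),(d["side"],sz(b))):
        c0=cast(f,p,0)[0]; C=-f["R"].T@f["t"]; v=(c0-C)/np.linalg.norm(c0-C); M=np.eye(3)-np.outer(v,v); A.append(M);B.append(M@C)
    X=np.linalg.lstsq(np.vstack(A),np.hstack(B),rcond=None)[0]
    return X, np.linalg.norm(proj(f0,X)[0]-uz(a)),np.linalg.norm(proj(d["side"],X)[0]-sz(b))
print("block front left",tri((67,462),(410,435)),"right",tri((343,460),(497,240)))
print("lid edge R",tri((343,208),(300,68)),"L",tri((67,213),(205,240)))
print("lid hinge R upper",tri((333,70),(160,128)),"L",tri((70,72),(58,300)))
E
```

```text
[ 92 153 105] [198  88  83] [69 67 61]
top green [184 220   7   8  30] [187.2 223.2] [[513. 317.  52.]]
top green [466 245   5   4  16] [467.8 246.4] [[ 441. -660.   52.]]
top green [362 251   5  21  52] [363.7 259.8] [[ 394. -293.   52.]]
top red [180 160   5   5  18] [181.7 161.9] [[732. 346.  52.]]
top red [375 234   9   9  61] [378.8 237.7] [[ 470. -346.   52.]]
top red [466 256   5   4  16] [468.4 257.6] [[ 402. -661.   52.]]
side green [367  97   7   8  44] [369.9 100.6] [[ 434. -653.   52.]]
side green [239 112  11  20 102] [244.2 121.3] [[ 813. -372.   52.]]
side green [254 133  11   8  67] [259.  136.3] [[ 732. -318.   52.]]
side green [343 169  24  10 145] [354.2 173.2] [[ 382. -268.   52.]]
side green [254 193  26  29 297] [266.3 205. ] [[586. -42.  52.]]
side green [233 304  14  14 152] [239.7 310.9] [[510. 306.  52.]]
side red [309  77  10   8  57] [313.6  80.7] [[ 668. -695.   52.]]
side red [377 100   7   8  46] [380.1 103.5] [[ 395. -651.   52.]]
side red [332 145  11   9  76] [337.5 149.4] [[ 464. -354.   52.]]
side red [157 278   8   8  47] [160.4 281.4] [[740. 307.
[... 532 characters left out ...]
.43178194]), np.float64(1.057747872362095), np.float64(1.2813324999611893)) right (array([ 502.82763477, -131.14848814,   73.01688073]), np.float64(0.5667476784185517), np.float64(0.6410907971190998))
lid edge R (array([ 626.15633878, -125.26841449,  175.71938246]), np.float64(0.6557425311992107), np.float64(0.7318596932304356)) L (array([619.53197947,  22.96171881, 179.74772868]), np.float64(1.1330762875632903), np.float64(1.3545684407617316))
lid hinge R upper (array([ 723.8786529, -124.7336689,   93.1281995]), np.float64(0.9197778261436335), np.float64(1.0257121397197027)) L (array([719.72451106,  25.24173398,  92.04639156]), np.float64(1.4497148291531528), np.float64(1.7250650846998006))
```

The measurements agree with each other: block front edge at (500.5,-53), 157 mm long, yaw about 0.03, lid about 0.7 rad open, green button near (512,315). Next I'll close the gripper and take one accurate look with the wrist camera.

```bash
cat >> h.py <<'E'
def down(yaw):  # tool z down, tool x at heading yaw
    c,s=np.cos(yaw),np.sin(yaw)
    return cv2.Rodrigues(np.array([[c,s,0],[s,-c,0],[0,0,-1.]]))[0].ravel()
E
python3 - <<'E'
from h import *
from workcell import manip, eoat, solve_ik, optics, hand_in, telemetry
for yaw in (np.pi-1e-3,):
    print(down(yaw),solve_ik([430,60,330],down(yaw)))
print(solve_ik([530,-53,40],down(np.pi+.03)),solve_ik([620,-53,100],down(np.pi+.03)),solve_ik([510,315,50],down(np.pi-.001)))
eoat.move_gripper(0)
manip.reach([430,60,330],down(np.pi-1e-3))
manip.hold(.3)
p=telemetry.current_eef_pos();r=telemetry.current_tool_rot()
f=optics.grab_frame("wrist"); wristpose(f,p,r); pickle.dump(f,open("w1.pkl","wb"))
cv2.imwrite("pics/w1.png",f["frame"][:,:,::-1])
print(p,r,telemetry.current_clock(),telemetry.current_width(),telemetry.current_force())
E
```

```text
[1.57079626e-03 3.14159226e+00 0.00000000e+00] [ 0.03827922 -0.15852699  1.93421883  0.          1.36590082 -1.5315171 ]
[-1.81427856e-01  4.00105953e-01  1.96413794e+00 -4.44089210e-16
  7.77348762e-01 -1.78222418e+00] [-1.55239953e-01  4.50212814e-01  1.72906699e+00 -4.44089210e-16
  9.62312845e-01 -1.75603628e+00] [ 0.48066242  0.48545124  1.80172737  0.          0.85441405 -1.08913391]
[430.07611545  59.67624375 329.90473061] [-2.78864016e-03 -3.14136095e+00  4.58209440e-05] 3.7333 0.02793811577400361 [ 0.49061257 -0.68992556  0.0706348 ]
```

View pics/w1.png

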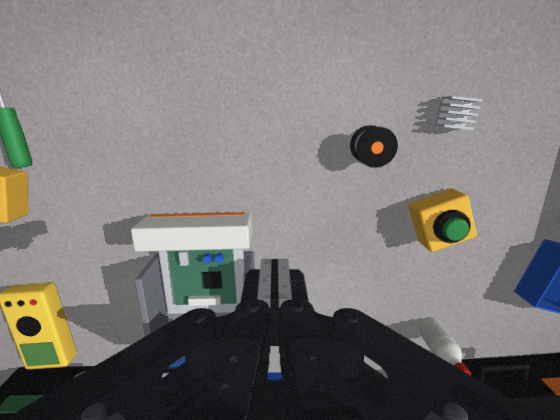

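This wrist view, with the far side at the bottom, shows the green button top at (455,229), the tray front at (135–252, 215–249), the spool at (374,146) and the flux at (440,340). The fingers point down at about (270,265). I'll zoom in on the tray and button.

```bash
python3 - <<'E'
from h import *
f=pickle.load(open("w1.pkl","rb")); im=f["frame"][:,:,::-1]
a=cv2.resize(im[200:262,125:265],None,fx=5,fy=5,interpolation=cv2.INTER_CUBIC); b=cv2.resize(im[185:255,405:480],None,fx=4,fy=4,interpolation=cv2.INTER_CUBIC)
o=np.zeros((600,700,3),np.uint8); o[:310]=a; o[315:315+280,:300]=b; cv2.imwrite("pics/w1z.png",o)
h=cv2.cvtColor(np.ascontiguousarray(f["frame"]),cv2.COLOR_RGB2HSV)
m=((h[...,0]>50)&(h[...,0]<90)&(h[...,1]>100)).astype(np.uint8); m[:,:420]=0;m[300:]=0
N,L,S,C=cv2.connectedComponentsWithStats(m); i=1+S[1:,4].argmax(); print(S[i],C[i])
d=pickle.load(open("f0.pkl","rb"))
def tri(obs):
    A=[];B=[]
    for g,p in obs:
        c0=cast(g,p,0)[0]; c=-g["R"].T@g["t"]; v=(c0-c)/np.linalg.norm(c0-c); M=np.eye(3)-np.outer(v,v); A.append(M);B.append(M@c)
    X=np.linalg.lstsq(np.vstack(A),np.hstack(B),rcond=None)[0]
    return X.round(1),[np.linalg.norm(proj(g,X)[0]-p).round(2) for g,p in obs]
print("button",tri([(f,C[i]),(d["side"],[239.7,310.9]),(d["top"],[187.5,223.5])]),tri([(f,C[i]),(d["side"],[239.7,310.9])]))
X=cast(f,[[S[i,0]-.5,C[i,1]],[S[i,0]+S[i,2]-.5,C[i,1]]],55); print(X, np.linalg.norm(X[0]-X[1]))
E
```

```text
[442 217  27  24 495] [455.07070707 228.4989899 ]
button (array([508.7, 311.6,  61.8]), [np.float64(0.89), np.float64(0.91), np.float64(0.82)]) (array([507.6, 310.4,  61.6]), [np.float64(0.65), np.float64(0.36)])
[[511.11472819 295.63700435  55.        ]
 [511.14045482 333.13563846  55.        ]] 37.49864293641492
```

View pics/w1z.png

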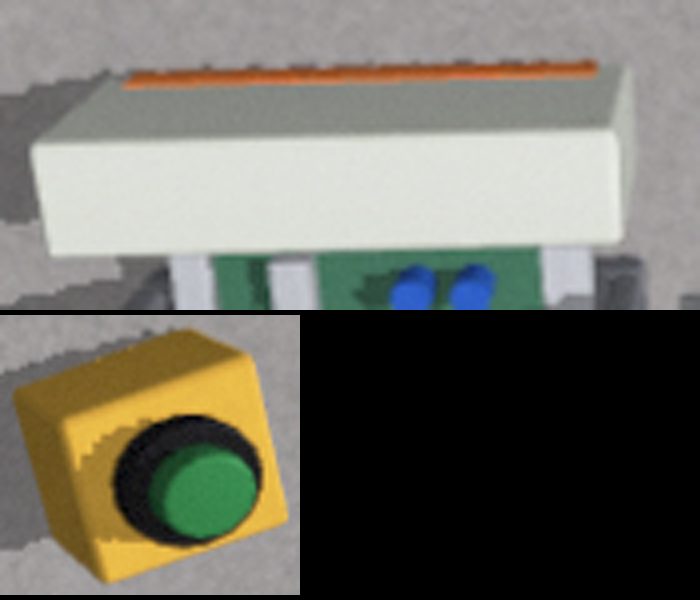

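The upper front edge runs from (33,146) to (614,131) in the zoom. The button's top face is centred near (210,490), with its side wall visible to the left. I'll cast these points.

```bash
python3 - <<'E'
from h import *
f=pickle.load(open("w1.pkl","rb")); d=pickle.load(open("f0.pkl","rb"))
P=[((np.array(p)+.5)/5-.5+[125,200]) for p in [(33,146),(614,131),(53,254),(620,242)]]
X=cast(f,P,72);print(X.round(1),np.linalg.norm(X[0]-X[1]),np.linalg.norm(X[0]-X[2]),"yaw",np.arctan2(-(X[1]-X[0])[0],(X[1]-X[0])[1]),"mid",(X[0]+X[1])/2)
for z in (58,60,62,65): print(cast(f,[(457.1,228.4)],z).round(1))
E
```

```text
[[ 504.3 -131.9   72. ]
 [ 500.3   24.7   72. ]
 [ 536.2 -130.9   72. ]
 [ 533.    25.4   72. ]] 156.66125314076194 31.919142323513878 yaw 0.0255246411649182 mid [502.30085046 -53.61091326  72.        ]
[[509.8 315.5  58. ]]
[[509.  314.2  60. ]]
[[508.3 313.   62. ]]
[[507.1 311.2  65. ]]
```

```bash
cat >> h.py <<'E'
yaw=0.028; u=np.array([np.cos(yaw),np.sin(yaw),0]); ATT=down(np.pi+yaw-2*np.pi)
FR=np.array([501.5,-53.4,0])
E
python3 - <<'E'
from h import *
from workcell import manip, eoat, solve_ik, optics, hand_in, telemetry
s=FR-45*u
manip.reach([s[0],s[1],160],ATT); manip.move_l([s[0],s[1],42],feed=120)
manip.hold(.2); F0=np.array(telemetry.current_force()); print(telemetry.current_eef_pos(),F0,telemetry.current_clock())
a=-45; last=0
manip.move_l(FR-20*u+[0,0,42],feed=80); a=-20
while a<50:
    a+=3; manip.move_l(FR+a*u+[0,0,42],feed=50)
    F=np.array(telemetry.current_force())-F0; p=np.array(telemetry.current_eef_pos()); print(a,round((p-FR)@u,1),F.round(1))
    if -F@u>12: break
manip.hold(.2); print((np.array(telemetry.current_force())-F0).round(1),((np.array(telemetry.current_eef_pos())-FR)@u).round(2),telemetry.current_clock())
E
```

```text
[457.19861043 -54.81371353  42.71386989] [ 0.13998629  0.62195503 -0.12530909] 5.9083
-17 -17.2 [-0.8 -1.4 -0.3]
-14 -13.8 [ 0.8 -0.1 -0.5]
-11 -10.7 [-0.1 -0.8  0.6]
-8 -8.3 [-1.5 -0.7  0.3]
-5 -5.2 [-0.8 -0.7 -1.8]
-2 -1.7 [-0.5 -0.5  0.5]
1 1.5 [-1.4  0.6 -0.2]
4 4.6 [-0.8 -0.3 -0.4]
7 7.5 [-1.   0.1 -1. ]
10 10.5 [-0.9 -0.9 -0.5]
13 13.4 [-2.3 -0.7 -0.4]
16 16.5 [-0.7 -1.  -0.4]
19 19.5 [-0.5 -0.6 -0.5]
22 22.5 [-0.8 -0.8 -0.2]
25 24.7 [-3.  -0.7 -0.2]
28 24.5 [-9.7 -1.5  5. ]
31 24.5 [-14.7  -1.5  10.5]
[-14.   -2.8  10.2] 24.44 10.825
```

A firm stop came at 24.5 mm. The finger half-width is about 11 mm, so that is 35 mm of tray travel, as predicted. I'll back off, rise, and check with the cameras.

```bash
python3 - <<'E'
from h import *
from workcell import manip, eoat, solve_ik, optics, hand_in, telemetry
manip.move_l(FR-5*u+[0,0,42],feed=80)
manip.move_l(FR-60*u+[0,0,270],feed=200)
d={}
for n in("side","top","wrist"):
    p=telemetry.current_eef_pos();r=telemetry.current_tool_rot()
    f=optics.grab_frame(n)
    if n=="wrist": wristpose(f,p,r)
    d[n]=f
pickle.dump(d,open("f2.pkl","wb"))
a=cv2.resize(d["side"]["frame"][140:250,205:320,::-1],None,fx=3.5,fy=3.5,interpolation=cv2.INTER_CUBIC)
b=cv2.resize(d["top"]["frame"][150:240,250:340,::-1],None,fx=4,fy=4,interpolation=cv2.INTER_CUBIC)
o=np.zeros((390,770,3),np.uint8); o[:a.shape[0],:a.shape[1]]=a; o[:360,405:765]=b; cv2.imwrite("pics/c2.png",o)
cv2.imwrite("pics/w2.png",d["wrist"]["frame"][:,:,::-1]); print(telemetry.current_clock())
E
```

```text
12.9
```

View pics/c2.png

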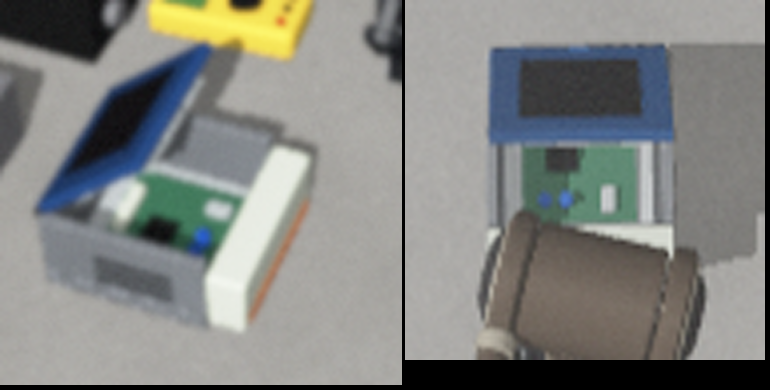

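View pics/w2.png

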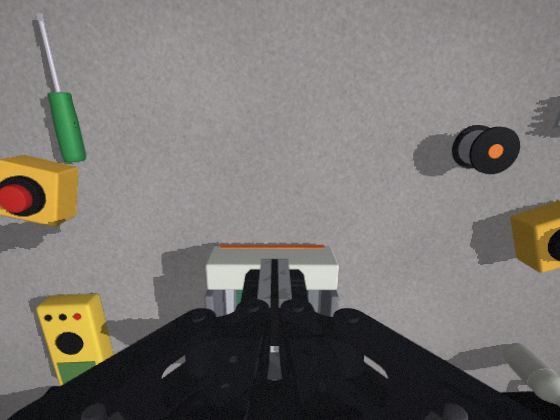

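The side view shows the white block flush against the bay walls, so the tray is home. The lid is unchanged at about 0.7. Now I'll take the lid along its arc.

```bash
python3 - <<'E'
from h import *
from workcell import manip, eoat, solve_ik, optics, hand_in, telemetry
r=112
def pt(th): return FR+(215.5-r*np.cos(th)+12*np.sin(th)+11)*u+[0,0,85+r*np.sin(th)+12*np.cos(th)]
p=pt(.9); q=p.copy(); q[2]=270
manip.move_l(q,ATT,feed=250); manip.move_l(p,feed=120); manip.hold(.2)
F0=np.array(telemetry.current_force()); print(F0.round(1))
th=.9
while th>-.04:
    th-=.06 if th>.1 else .015
    manip.move_l(pt(th),feed=70)
    F=np.array(telemetry.current_force())-F0; e=np.array(telemetry.current_eef_pos()); print(round(th,3),e.round(1),(e-pt(th)).round(1),F.round(1))
    if np.linalg.norm(F)>25 or (th<.1 and F[2]>12): break
manip.hold(.2);print((np.array(telemetry.current_force())-F0).round(1),telemetry.current_eef_pos(),telemetry.current_clock())
E
```

```text
[-0.5 -1.  -0.3]
0.84 [661.5 -48.9 176.2] [-0.6  0.1 -0.2] [0.9 0.6 0.7]
0.78 [656.1 -49.  171.8] [-0.6  0.  -0.5] [0.9 1.2 0.2]
0.72 [651.2 -49.2 167.6] [-0.4 -0.  -0.3] [1.1 0.9 0. ]
0.66 [646.2 -49.3 162.7] [-0.6  0.  -0.4] [0.4 0.6 0.1]
0.6 [641.5 -49.4 157.5] [-0.8  0.1 -0.6] [0.4 1.5 0.6]
0.54 [637.2 -49.5 152.1] [-0.9  0.1 -0.7] [0.6 0.2 0.6]
0.48 [633.3 -49.6 146.6] [-0.8  0.1 -0.8] [ 0.4  0.5 -0.4]
0.42 [629.8 -49.7 140.9] [-0.8  0.1 -0.7] [0.7 0.7 1. ]
0.36 [626.6 -49.8 135. ] [-0.8  0.1 -0.7] [ 1.4  0.4 -0.3]
0.3 [623.8 -49.9 128.9] [-0.7  0.  -0.7] [0.4 1.2 0.8]
0.24 [621.3 -50.  122.5] [-0.7  0.1 -0.7] [0.9 1.4 0.3]
0.18 [619.2 -50.  116.2] [-0.7  0.1 -0.7] [ 1.5  0.7 -0.1]
0.12 [617.5 -50.1 109.6] [-0.7  0.1 -0.7] [0.5 0.6 0. ]
0.06 [616.3 -50.1 103. ] [-0.6  0.1 -0.7] [ 0.6  1.4 -0.4]
0.045 [616.5 -50.2 101.9] [-0.1  0.  -0.2] [0.6 1.8 0.3]
0.03 [616.4 -50.2 100.3] [ 0.   0.  -0.1] [0.  1.8 0.6]
0.015 [616.2 -50.2  98.6] [ 0.  -0.  -0.1] [1.  2.4 1. ]
-0.0 [616.1 -50.2  97.1] [ 0.1 -0.   0.1] [0.6 1.  2.7]
-0.015 [616.1 -50.3  97. ] [ 0.3 -0.1  1.7] [-2.3  1.2  9.1]
-0.03 [616.1 -50.2  96.9] [ 0.5 -0.   3.3] [-5.3  1.7 16.1]
[-5.5  1.9 16.7] [616.14936682 -50.24516832  96.91274842] 20.2583
```

A firm stop came at z 96.9, and a shut lid's upper face is at 97. I'll rise, move above the green button and look at the tester before pressing.

```bash
python3 - <<'E'
from h import *
from workcell import manip, eoat, solve_ik, optics, hand_in, telemetry
e=np.array(telemetry.current_eef_pos())
manip.move_l([e[0],e[1],170],feed=150)
manip.move_l([508.5,313,170],ATT,feed=250); manip.move_l([508.5,313,100],feed=120)
d={}
for n in("side","top","wrist"):
    p=telemetry.current_eef_pos();r=telemetry.current_tool_rot()
    f=optics.grab_frame(n)
    if n=="wrist": wristpose(f,p,r)
    d[n]=f
pickle.dump(d,open("f3.pkl","wb"))
cv2.imwrite("pics/s3.png",cv2.resize(d["side"]["frame"][130:340,200:350,::-1],None,fx=2.8,fy=2.8,interpolation=cv2.INTER_CUBIC))
cv2.imwrite("pics/w3.png",d["wrist"]["frame"][:,:,::-1]); cv2.imwrite("pics/t3.png",d["top"]["frame"][:,:,::-1]);print(telemetry.current_clock(),telemetry.current_eef_pos())
E
```

```text
23.4667 [509.526595   313.51749305 101.32174663]
```

View pics/s3.png

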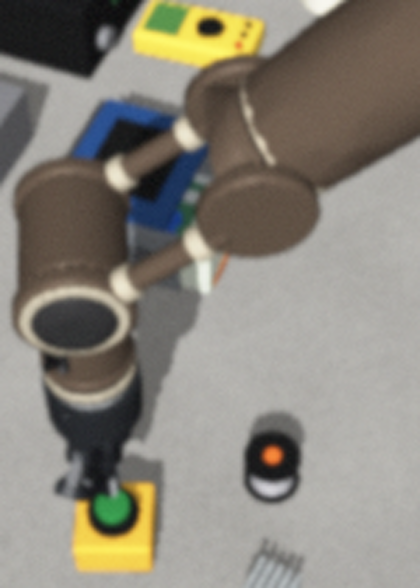

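View pics/w3.png

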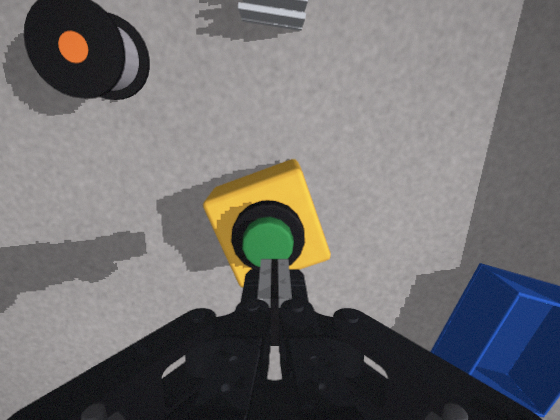

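View pics/t3.png

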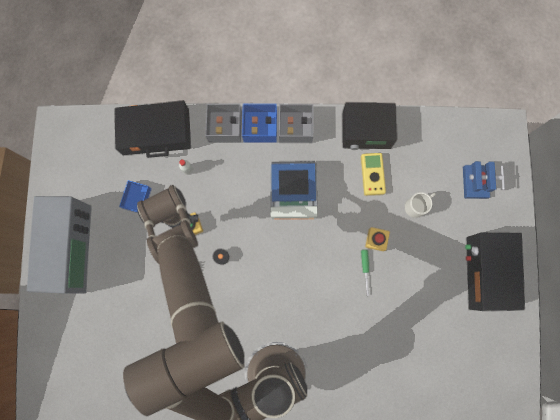

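The top view shows the lid level and the tray in, with all loose things where they were. The wrist view has the button's top face at x 243–293, centred near (268,243) with the far part hidden. I'll cast that before pressing.

```bash
python3 - <<'E'
from h import *
d=pickle.load(open("f3.pkl","rb")); w=d["wrist"]
print(cast(w,[(268,243),(243,243),(293,243)],62).round(1))
im=w["frame"][200:290,215:325,::-1]; cv2.imwrite("pics/w3z.png",cv2.resize(im,None,fx=6,fy=6,interpolation=cv2.INTER_CUBIC))
E
```

```text
[[509.1 310.8  62. ]
 [509.5 295.2  62. ]
 [508.7 326.4  62. ]]
```

View pics/w3z.png

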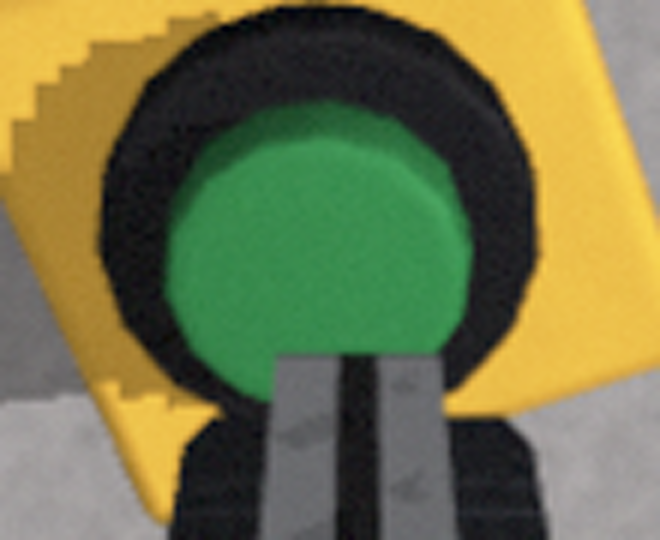

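The top face is centred at about (268,246), 31.2 mm across when cast at z 62 (given size 32), so I'll aim for (510.5,311). I'll press in 1 mm steps, watching the force.

```bash
python3 - <<'E'
from h import *
from workcell import manip, eoat, solve_ik, optics, hand_in, telemetry
manip.move_l([510.5,311,75],ATT,feed=100); manip.hold(.2)
F0=np.array(telemetry.current_force()); z=67
manip.move_l([510.5,311,z],feed=60)
while z>46:
    z-=1; manip.move_l([510.5,311,z],feed=25)
    F=np.array(telemetry.current_force())-F0; e=np.array(telemetry.current_eef_pos()); print(z,e.round(1),F.round(1))
    if F[2]>9: break
manip.hold(.3); print((np.array(telemetry.current_force())-F0).round(1),telemetry.current_eef_pos())
manip.move_l([510.5,311,75],feed=60); manip.move_l([510.5,311,140],feed=120); print(telemetry.current_clock())
E
```

```text
66 [510.4 311.   66.1] [ 0.5 -0.1  1.9]
65 [510.5 311.   65.1] [0.3 0.9 3.3]
64 [510.5 311.   64.1] [1.  0.5 4.1]
63 [510.5 311.   63.1] [0.9 0.1 4.9]
62 [510.5 311.   62.1] [0.3 0.7 4.2]
61 [510.5 311.   61.1] [-1.   0.5  5.6]
60 [510.6 311.1  61. ] [-2.5 -0.3 10.4]
[-2.5 -0.2 10.7] [510.49444138 311.03530875  60.99450803]
27.4917
```

The button went from contact at about z 67 to a hard stop at 61, which is the full 6 mm, with force rising to 10.7 N. I'll move clear for a last look before handing in.

```bash
python3 - <<'E'
from h import *
from workcell import manip, eoat, solve_ik, optics, hand_in, telemetry
manip.move_l([430,150,300],ATT,feed=250); manip.hold(.3)
d={}
for n in("side","top","wrist"):
    p=telemetry.current_eef_pos();r=telemetry.current_tool_rot()
    f=optics.grab_frame(n)
    if n=="wrist": wristpose(f,p,r)
    d[n]=f
pickle.dump(d,open("f4.pkl","wb"))
cv2.imwrite("pics/s4.png",d["side"]["frame"][:,:,::-1])
o=np.vstack([d["top"]["frame"][90:310,:,::-1],d["wrist"]["frame"][:360,:,::-1]]); cv2.imwrite("pics/tw4.png",o);print(telemetry.current_clock(),telemetry.current_force())
E
```

```text
29.0583 [0.14543607 0.57920181 0.37054276]
```

View pics/s4.png

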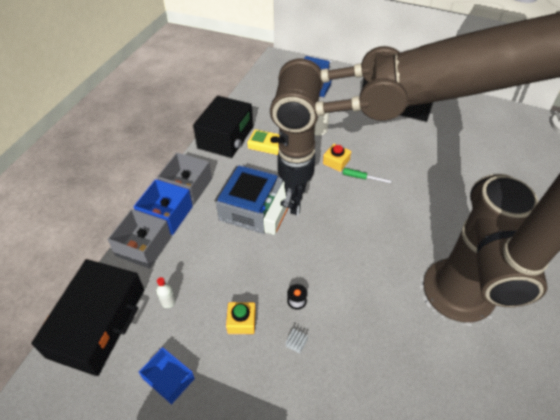

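View pics/tw4.png

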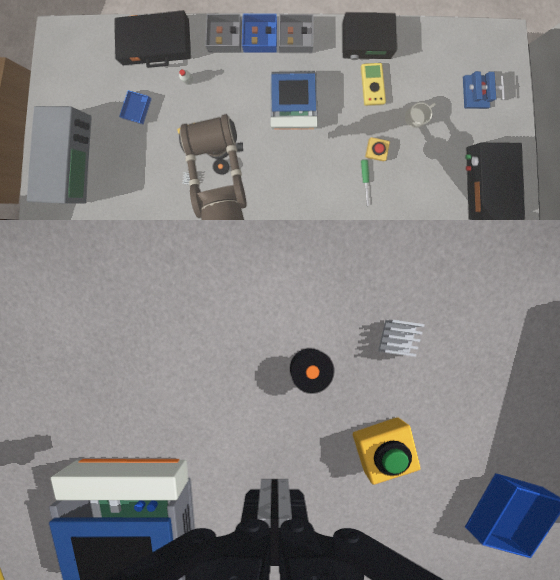

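The last pictures show the lid level, the block against the bay and the green button standing at (240,311) in the side view, as at the start. I'll check the tray and button by number, then hand in.

```bash
python3 - <<'E'
from h import *
from workcell import hand_in, telemetry
d=pickle.load(open("f4.pkl","rb"));d0=pickle.load(open("f0.pkl","rb"))
w=d["wrist"]
X=cast(w,[(53,478-220),(188,472-220)],72); print("tray front",X.round(1),"along u vs FR (home ~35.5)",((X-FR)@u).round(1))
for k in(d0,d):
    h=cv2.cvtColor(np.ascontiguousarray(k["side"]["frame"]),cv2.COLOR_RGB2HSV)[295:330,225:260]
    m=((h[...,0]>50)&(h[...,0]<90)&(h[...,1]>100)); y,x=np.nonzero(m); print("green side",x.mean()+225,y.mean()+295,m.sum())
diff=np.abs(d["side"]["frame"].astype(int)-d0["side"]["frame"]).max(2)
for n,(a,b,c,e) in dict(spool=(280,312,285,310),heatsink=(322,355,283,312),flux=(272,312,150,178),bin=(342,405,135,200),driver=(163,190,340,395)).items(): print(n,np.median(diff[a:b,c:e]),np.percentile(diff[a:b,c:e],98))
hand_in(); print(telemetry.current_clock())
E
```

```text
tray front [[ 540.5 -128.3   72. ]
 [ 527.5   44.    72. ]] along u vs FR (home ~35.5) [36.9 28.7]
green side 239.71052631578948 310.8618421052632 152
green side 239.82051282051282 310.8525641025641 156
spool 2.0 6.0
heatsink 2.0 5.0
flux 2.0 5.0
bin 2.0 5.0
driver 2.0 72.0
the job is handed in; nothing more can be done
the job is handed in; nothing more can be done
```

I ran all three steps in order and handed the job in at about 29 s of the 54 s allowed. `hand_in()` gives no verdict.

- **Tray:** I pushed it with the closed fingertips until it met a firm stop at about 14 N. It had travelled about 35 mm, the distance measured beforehand, and the pictures show the block against the bay.
- **Lid:** I followed it down its arc to a firm stop at z = 96.9 mm (97 when shut). It looks level in the last pictures.
- **Green button:** I pressed it from first contact at about z 67 to a hard stop at 61, the full 6 mm, with force rising to 10.7 N. After release its position in the side view matches the start to 0.1–0.2 px, so it is up again.
- **Everything else:** In the side view, the spool, heatsink, flux and bin show no change from the start. I checked the meter, mug and red button only by eye. The arm ended clear of everything, with no force on the tool.

**Checks that disagreed:**
- **Tray edge:** My last camera reading of the tray's front edge gave 37 and 29 mm of travel at its two ends, against the expected 35.5. I picked those corners by eye from a compressed view; they span 172 mm where the edge is 160 mm, so I relied on the force stop and the pictures instead.
- **Screwdriver:** The picture difference there had a few strongly changed pixels (98th percentile 72, median 2). I think this is a moved shadow, since the top view shows it in the same place.

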